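# Unload the milled mount from the vice and square it on the fence plate

### The job

The mount in the small machine vice is finished: slide the vice's jaw all the way open while the mount still stands in it, then lift the mount out. Stand it upright on the steel plate with the two fences and bring it square into their corner, its foot flush against both fences, and let go. Leave the jaw open and the other things on the worktop where they are.

Things in the scene. Friction and masses are not known exactly. Their poses are not given: they have to be found in the camera images.
- mini_vice: small machine vice, fixed to the worktop, 160 x 56 x 52 mm. Origin: centre of its underside; +x runs along it from screw handle to fixed jaw, z up. Fixed jaw's face at x = 51, top z = 52. The part rests on rails 52 wide with tops at z = 20; the bed is 56 wide up to z = 12. The screw handle (x -80 to -58, 48 wide, z 17 to 35) is fixed and not needed: the jaw slides freely.
- mini_vice_jaw (a joint): opening of the sliding jaw in m, 0 to 0.028 (stop). It slides along the vice's -x, away from the fixed jaw, against about 2 N of friction and stays where it is left. The gap between the jaws is 14 mm + this value; at the start (0.012 to 0.013) the jaw all but touches the mount's foot.
- jaw_top (a point): centre of the sliding jaw's top face, moves with the jaw; axes as the vice's. The jaw is a steel block 26 long (x) x 52 wide (y) x 30 mm high, its underside 20 and its top 50 mm above the worktop; its two side faces (+y and -y, 52 apart) are free and can be pinched from above.
- mount_stem (a point): middle of the stem of the finished part, a bare aluminium mount (0.08 to 0.15 kg), an upside-down T 55 mm high: foot 26 (x) x 46 (y) x 10 high, centred stem 18 (x) x 28 (y) x 45 high. The point is 35 above the underside. In the vice its axes are the vice's: it stands on the rails, foot all but touching the fixed jaw; the stem's +y and -y faces, 28 apart, are free to grasp.
- plate_corner (a point): inner corner of the two fences on the top of the fixed steel squaring plate (120 x 120 mm, its top 10 mm above the worktop). Axes along the plate's sides, z up. Inner face of the far fence: plane x = 0 of this point; of the left fence: plane y = 0. Free plate surface: x and y from -108 to 0. Fences 12 wide, 10 mm above the plate's top.
- tape_roll: roll of tape lying flat, outside diameter 68, height 19 mm, a bystander, loose; origin: centre of its underside
- hexkey: black hex key lying flat, 26 x 77 x 4 mm, a bystander, loose; origin: centre of its underside
- thumb_nut: knurled thumb nut, diameter 26, height 17 mm, a bystander, loose; origin: centre of its underside
- brass_coupling: stepped brass coupling standing upright, diameter 22, height 25 mm, a bystander, loose; origin: centre of its underside
- fixture_block: low aluminium block with a slot and two screws, beside the 210 mm high control cabinet that stands on the right from y = -0.33 m on (go round it), 25 x 40 x 21 mm, a bystander, loose; origin: centre of its underside
- marker: marker pen lying flat, 12 x 130 x 15 mm, a bystander, loose; origin: centre of its underside
- spare_block: low plain aluminium block with two screws, 25 x 40 x 21 mm, a bystander, loose; origin: centre of its underside
Not all that is in view belongs to the job. What is shaped like the part that bears mount_stem but green is not meant.

How it is judged:
By the outcome, as a careful person would: the job done as asked, in the order asked, and still so for the second after the job is handed in, with the robot touching nothing.
It also fails if it takes over 64 s, if anything falls off the work surface, if the arm or the gripper's body presses on something with over 40 N, if the wrist force passes 120 N, or if a joint passes its speed limit or range.

### The arm

A 6-joint arm with a two-finger parallel gripper is mounted at the origin on a cart in front of the work surface, level with it; the furniture and walls round the work are solid. World frame = base frame: x ahead of the robot, y to its left, z up, the work surface at z = 0. Lengths are in m, angles in degrees, forces in N, time in s.
With the tool pointing down it reaches from about 0.4 to 0.825 m from the base axis. Payload 7 kg.
Tool frame: the origin (TCP) lies at the very end of the fingers, on their centre line; the grasp point (between the pads) lies 19 mm behind it (ctrl.hold_point_z is the distance from the TCP to the grasp point, in m); z points along the fingers, y is the line along which they close (so a half turn about z gives the same grasp; the last joint's range is limited). The gripper opens to 88 mm and grips with 3 to 60 N. Pads are 19 mm wide; open, the fingers measure 130 mm over their backs; the gripper's body (78 mm by 193 mm) begins 47 mm behind the grasp point.
Start: joints at [-52.649, 20.546, 0.682, 0, -70.136, -16.507], TCP at [0.24, -0.631, 0.227] pointing down, gripper open.
Joint ranges: [-176.03, 176.03], [-82.01, 121.73], [-58.28, 71.71], [-173.87, 95.51], [-174.79, -0.11], [-173.66, 173.66]. Speed limits (degrees/s): [136.94, 136.94, 172.46, 180, 180, 180].

### API

Orientations are given as [roll, pitch, yaw] about the fixed x, y, z axes, in that order (R = Rz(yaw) Ry(pitch) Rx(roll)).
In Python, from plant import sensors, viewer, workorder, ctrl gives the robot as it stands.
- The arm moves only by the shell command python3 -m pendant 'ROWS'. ROWS is JSON, a list of rows, each a list of 3 entries, a list of its own where there are three numbers: the opening, from -1 (shut) to 1 (fully open), so that 0 is half open, then the shift along the tool's x, y, z in m, then the turn, a rotation vector about the tool's x, y, z in degrees. A call has 1 to 10 rows; each row is the pose to reach, as a shift and turn from the pose commanded when the call began, along the tool's axes at that moment; what a row does not reach only later rows make up. A row lasts 1/12 s, in which the tool goes at most 41.7 mm and 7.16 degrees, less where a joint would pass 70% of its speed; a pose out of reach is approached as far as the arm can. A call with a gripper value outside its range is refused whole. The fingers move at their own pace and stop on an object; the grip force is fixed at half the most. Time passes only in rows, so rows that repeat a pose let the fingers close. It gives the time, the measured TCP pose, the force, the opening and the grip force at its end, in the units of the state.
- sensors.get_obs(): the state, without advancing time (a new reading comes with each control period).
- viewer.snapshot(name): name is "scene" or "top"; returns the picture (480x640x3 uint8, red, green, blue); there is no depth.
- viewer.camera_params(name): a dict with "fx", "fy", "cx", "cy" (pixels), "extrinsics" (4x4, takes a point from world to camera coordinates). Camera axes: x right, y up, looking along -z (the intrinsics and any distortion apply to the point x, -y, -z); pixel columns grow to the right and rows downward; lengths in m; the calibration is good to about 2 mm. A picture is of the moment at which its call begins. camera_params takes no time and is no camera call.
- workorder.close_job(): hands the job in; it is judged then, once.
The state is a dict: "clock": time; "joint_pos": joint angles; "qvel": joint speeds; "tau": joint torques, N m; "tool_pos": TCP position; "orientation": TCP orientation; "force": force on the tool from outside, world axes, zero at the start; "moment": the same for the moment, N m; "opening": finger opening in m; "gripper_force": force on a finger pad.
Only numpy, scipy, OpenCV 4.12 (cv2) and the standard library are available. Lean on these libraries where they do the work, as an engineer would, in place of code of your own. Each camera call takes 0.05 s, during which the arm holds its last target. There are 200 camera calls.

## Working session

There is one attempt and no reset: what is moved stays moved. The work goes in short steps, Python scripts to look and compute and a shell command to move; the robot and the scene stay as the last step left them, time stands still between calls to the robot, and variables do not carry over. Pictures are saved under pics/ and viewed, at most 10 in all, crops included, and the job is handed in when it is done.

```bash
mkdir -p pics; ls
python3 - <<'E'
from plant import sensors, viewer, workorder, ctrl
import cv2
print(sensors.get_obs(), ctrl.hold_point_z)
for n in ("scene","top"):
    cv2.imwrite(f"pics/{n}0.png", viewer.snapshot(n)[:,:,::-1]); print(viewer.camera_params(n))
E
```

```text
pics
{'clock': 0.0, 'joint_pos': array([-5.26509335e+01,  2.05926500e+01,  6.32622198e-01, -1.97603901e-02,
       -7.01376490e+01, -1.65057233e+01]), 'qvel': array([ 0.06192131,  0.08454027,  0.05589837,  0.01596041,  0.01753742,
       -0.10492305]), 'tau': array([-3.16033482e-03, -5.82722425e+01,  2.93044192e+01,  6.99734151e+00,
        6.67826651e-03, -1.71478664e-04]), 'tool_pos': array([ 0.23994663, -0.63036632,  0.22560138]), 'orientation': array([ 1.79901070e+02, -9.94332898e-03, -1.59163378e+02]), 'force': array([0.96964044, 0.03313595, 0.20563515]), 'moment': array([ 0.01261556,  0.03221255, -0.03954892]), 'gripper_force': 0.0, 'opening': 0.08779638275702284} 0.0188
{'fx': 612.7142491000898, 'fy': 612.7142491000898, 'cx': 321.80655009536997, 'cy': 235.81665418080837, 'extrinsics': array([[-8.17201065e-01, -5.76352416e-01,  5.59216928e-04,
         3.88643120e-01],
       [ 4.34430447e-01, -6.15333934e-01,  6.57749448e-01,
        -2.62102225e-01],
       [-3.78751378e-01,  5.37756490e-01,  7.53236583e-01,
        -9.72231556e-01],
       [ 0.00000000e+00,  0.00000000e+00,  0.00000000e+00,
         1.00000000e+00]])}
{'fx': 512.5058669733772, 'fy': 512.5058669733772, 'cx': 313.18321319211486, 'cy': 245.69772255666447, 'extrinsics': array([[-0.01952455, -0.99977103,  0.00875662, -0.00611628],
       [ 0.99655886, -0.01875466,  0.08073842, -0.49459639],
       [-0.08055571,  0.01030287,  0.99669686, -1.24772841],
       [ 0.        ,  0.        ,  0.        ,  1.        ]])}
```

View pics/scene0.png

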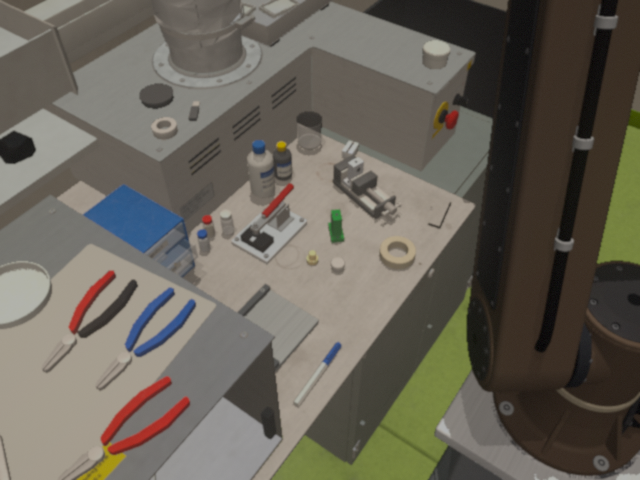

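View pics/top0.png

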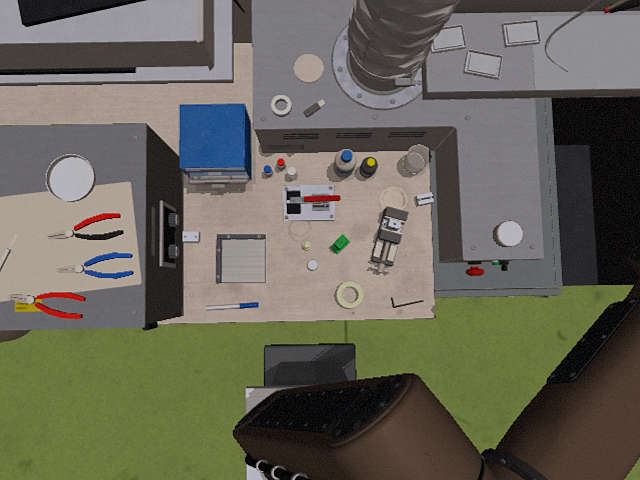

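The scene view shows the vice near (365,185) and the plate near (280,325). In the top view the vice is at (388,240) with its handle at the bottom (378,267). The plate is at (241,258), with dark fences along its top and left edges. I'll enlarge both.

Run:
```python
import cv2, numpy as np
a=cv2.imread("pics/top0.png"); s=cv2.imread("pics/scene0.png")
f=lambda i,x,y,w,h,k:cv2.resize(i[y:y+h,x:x+w],None,fx=k,fy=k,interpolation=cv2.INTER_CUBIC)
c1=f(a,355,200,64,80,6); c2=f(a,208,228,64,60,6); c3=f(s,320,135,90,90,5)
im=np.zeros((600,800,3),np.uint8)
c1=c1[:480]; im[:480,:384]=c1; im[:360,390:774]=c2
cv2.imwrite("pics/crop0.png",im); cv2.imwrite("pics/crop1.png",c3)
```

```text
(no output)
```

View pics/crop0.png

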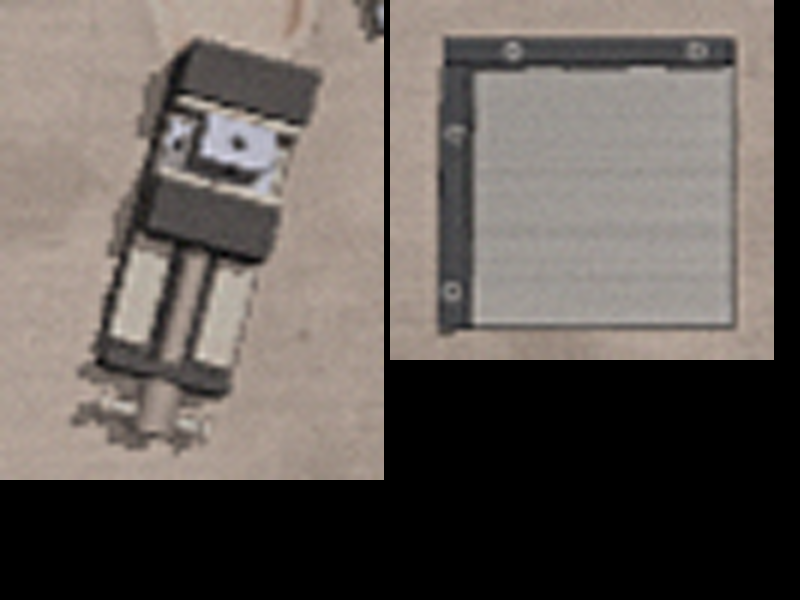

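View pics/crop1.png

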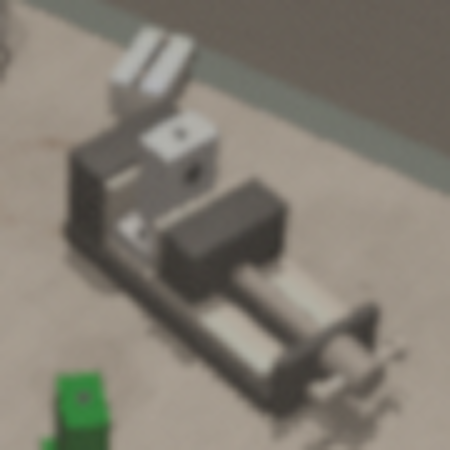

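The crops show the vice tilted so its +x points up and slightly right. The fixed jaw is at about (245,85) in crop 0, the stem top at (238,145) and the sliding jaw top at (212,215). The plate's inner fence corner is at about (472,67).

```bash
cat > h.py <<'E'
import numpy as np, cv2
from plant import viewer
P={n:viewer.camera_params(n) for n in("scene","top")}
def ray(n,u,v):
    p=P[n];E=p["extrinsics"];R=E[:3,:3];t=E[:3,3]
    d=np.array([(u-p["cx"])/p["fx"],-(v-p["cy"])/p["fy"],-1.])
    return -R.T@t, R.T@d
def plane(n,u,v,z):
    c,d=ray(n,u,v); return c+d*(z-c[2])/d[2]
def proj(n,X):
    p=P[n];q=p["extrinsics"][:3,:3]@np.array(X)+p["extrinsics"][:3,3]
    return np.array([p["cx"]+p["fx"]*q[0]/-q[2],p["cy"]+p["fy"]*q[1]/q[2]])
E
python3 - <<'E'
from h import *
def T(U,V,z,ox=355): return plane("top",(U+.5)/6-.5+ox,(V+.5)/6-.5+(200 if ox==355 else 228),z)
def S(U,V,z): return plane("scene",(U+.5)/5-.5+320,(V+.5)/5-.5+135,z)
np.set_printoptions(precision=4,suppress=True)
def rep(nm,pts):
    a=np.array(pts)[:,:2]; c=a.mean(0); e=[a[1]-a[0],a[2]-a[3],a[0]-a[3],a[1]-a[2]]
    print(nm,c,[(round(np.linalg.norm(x)*1000,1),round(np.degrees(np.arctan2(x[1],x[0])),1)) for x in e])
# order: back-left, back-right, front-right, front-left
rep("fixed",[T(*p,.052) for p in[(197,40),(322,73),(305,128),(178,96)]])
rep("jawT",[T(*p,.050) for p in[(160,178),(284,208),(268,262),(146,234)]])
rep("stemT",[T(*p,.075) for p in[(208,112),(281,131),(270,180),(195,160)]])
rep("jawS",[S(*p,.050) for p in[(160,238),(258,180),(287,205),(190,262)]])
rep("stemS",[S(*p,.075) for p in[(143,135),(185,112),(217,130),(175,157)]])
rep("plate",[T(*p,.010,268-60) for p in[(472-390,67),(734-390,67),(734-390,326),(472-390,326)]])
rep("fences_top",[T(*p,.020,208) for p in[(444-390,38),(736-390,38)]+[(736-390,67),(444-390,67)]])
# plate mask
im=cv2.imread("pics/top0.png")
sub=im[225:290,205:275]; 
g=sub.astype(int); sat=g.max(2)-g.min(2); m=((sat<18)&(g.mean(2)>125)).astype(np.uint8)
m=cv2.morphologyEx(m,cv2.MORPH_OPEN,np.ones((3,3)))
cs,_=cv2.findContours(m,0,1);c=max(cs,key=cv2.contourArea);b=cv2.boxPoints(cv2.minAreaRect(c))+[205,225]
print(cv2.contourArea(c),b); print(np.array([plane("top",*p,.01) for p in b]))
E
```

```text
fixed [ 0.5661 -0.2185] [(np.float64(52.2), np.float64(-106.0)), (np.float64(52.9), np.float64(-105.3)), (np.float64(24.2), np.float64(-20.3)), (np.float64(23.6), np.float64(-19.0))]
jawT [ 0.5112 -0.2025] [(np.float64(51.5), np.float64(-104.8)), (np.float64(50.4), np.float64(-104.1)), (np.float64(23.5), np.float64(-15.7)), (np.float64(22.9), np.float64(-18.3))]
stemT [ 0.5384 -0.209 ] [(np.float64(29.9), np.float64(-105.8)), (np.float64(30.7), np.float64(-106.1)), (np.float64(19.9), np.float64(-16.8)), (np.float64(20.1), np.float64(-14.5))]
jawS [ 0.5107 -0.1987] [(np.float64(53.4), np.float64(-105.2)), (np.float64(52.3), np.float64(-105.7)), (np.float64(17.9), np.float64(-14.8)), (np.float64(18.4), np.float64(-18.3))]
stemS [ 0.5395 -0.2085] [(np.float64(22.2), np.float64(-106.3)), (np.float64(23.7), np.float64(-102.3)), (np.float64(18.0), np.float64(-11.2)), (np.float64(16.5), np.float64(-5.8))]
plate [0.4622 0.1591] [(np.float64(108.7), np.float64(-91.1)), (np.float64(108.0), np.float64(-91.1)), (np.float64(107.3), np.float64(-0.3)), (np.float64(107.4), np.float64(-0.7))]
fences_top [0.521  0.1627] [(np.float64(120.3), np.float64(-91.1)), (np.float64(120.2), np.float64(-91.1)), (np.float64(12.0), np.float64(-0.2)), (np.float64(12.0), np.float64(-0.7))]
1724.0 [[222. 239.]
 [264. 239.]
 [264. 281.]
 [222. 281.]]
[[0.5162 0.2112 0.01  ]
 [0.5143 0.1066 0.01  ]
 [0.4098 0.1078 0.01  ]
 [0.4118 0.2117 0.01  ]]
```

Measured: jaw top at (0.511,-0.201), mount at (0.539,-0.209), vice yaw about -15.5°, plate corner about (0.517,0.212) with yaw about -0.8°. The sizes match the given ones. Next I'll write a helper that converts targets into tool-axis moves.

```bash
cat > go.py <<'E'
# usage: go.py x y z yaw -> shift (mm) and turn from the current measured pose
import sys,numpy as np
from scipy.spatial.transform import Rotation as Ro
from plant import sensors
o=sensors.get_obs(); R=Ro.from_euler("xyz",o["orientation"],degrees=True)
def d(x,y,z,yaw):
    T=Ro.from_euler("xyz",[180,0,yaw],degrees=True)
    return R.inv().apply(np.array([x,y,z])-o["tool_pos"]),(R.inv()*T).as_rotvec(degrees=True)
a=list(map(float,sys.argv[1:]))
print("t",round(o["clock"],2),"tcp",o["tool_pos"].round(4),o["orientation"].round(2),"F",o["force"].round(1),"open",round(o["opening"],4))
for i in range(0,len(a),4):
    s,t=d(*a[i:i+4]); print(s.round(4),t.round(2))
E
python3 go.py 0.38 -0.22 0.26 164.5
python3 -c "
from h import *
print(plane('top',455,258,.21),plane('top',475,270,.15),plane('top',490,262,.2))"
```

```text
t 0.1 tcp [ 0.24   -0.6304  0.2258] [ 1.7992e+02 -1.0000e-02 -1.5916e+02] F [ 0.  -0.3 -0.3] open 0.0875
[-0.2769  0.3338 -0.0338] [ 0.08 -0.04 36.34]
[ 0.44747425 -0.3112918   0.21      ] [ 0.42309328 -0.37186876  0.15      ] [ 0.43807655 -0.3882611   0.2       ]
```

```bash
python3 -m pendant '[[1,[0,0,-0.03],[0,0,0]],[1,[-0.28,0.334,-0.034],[0,0,36.3]],[1,[-0.28,0.334,-0.034],[0,0,36.3]],[1,[-0.28,0.334,-0.034],[0,0,36.3]],[1,[-0.28,0.334,-0.034],[0,0,36.3]],[1,[-0.28,0.334,-0.034],[0,0,36.3]],[1,[-0.28,0.334,-0.034],[0,0,36.3]],[1,[-0.28,0.334,-0.034],[0,0,36.3]],[1,[-0.28,0.334,-0.034],[0,0,36.3]],[1,[-0.28,0.334,-0.034],[0,0,36.3]]]'; python3 go.py 0.51 -0.201 0.12 164.5
```

```text
clock: 0.93
tool_pos: [0.36, -0.2833, 0.2598]
orientation: [180.0, 0.0, 164.5]
force: [1.4, -0.5, 0.2]
opening: 0.0877
gripper_force: 0.0
t 0.93 tcp [ 0.36   -0.2833  0.2598] [179.99   0.   164.52] F [ 1.4 -0.5  0.2] open 0.0877
[-0.1226  0.1193  0.1399] [0.01 0.   0.02]
```

```bash
python3 -m pendant '[[1,[-0.123,0.119,0.05],[0,0,0]],[1,[-0.123,0.119,0.05],[0,0,0]],[1,[-0.123,0.119,0.05],[0,0,0]],[1,[-0.123,0.119,0.05],[0,0,0]],[1,[-0.123,0.119,0.05],[0,0,0]],[1,[-0.123,0.119,0.14],[0,0,0]],[1,[-0.123,0.119,0.14],[0,0,0]],[1,[-0.123,0.119,0.14],[0,0,0]],[1,[-0.123,0.119,0.14],[0,0,0]]]'
python3 - <<'E'
import cv2
from plant import viewer
a=viewer.snapshot("scene")[:,:,::-1]; b=viewer.snapshot("top")[:,:,::-1]
f=lambda i,x,y,w,h,k:cv2.resize(i[y:y+h,x:x+w],None,fx=k,fy=k,interpolation=cv2.INTER_CUBIC)
cv2.imwrite("pics/near1.png",cv2.hconcat([f(a,310,110,100,125,4),f(b,340,180,100,125,4)]))
E
python3 go.py 0.511 -0.201 0.026 164.5
```

```text
clock: 1.68
tool_pos: [0.5081, -0.2032, 0.1175]
orientation: [-179.9, -0.4, 164.5]
force: [0.2, -0.2, 0.9]
opening: 0.0877
gripper_force: 0.0
t 1.78 tcp [ 0.5113 -0.2038  0.1216] [-1.7996e+02  7.0000e-02  1.6456e+02] F [0.6 0.9 1. ] open 0.0877
[0.0011 0.0027 0.0956] [-0.04  0.07  0.06]
```

View pics/near1.png

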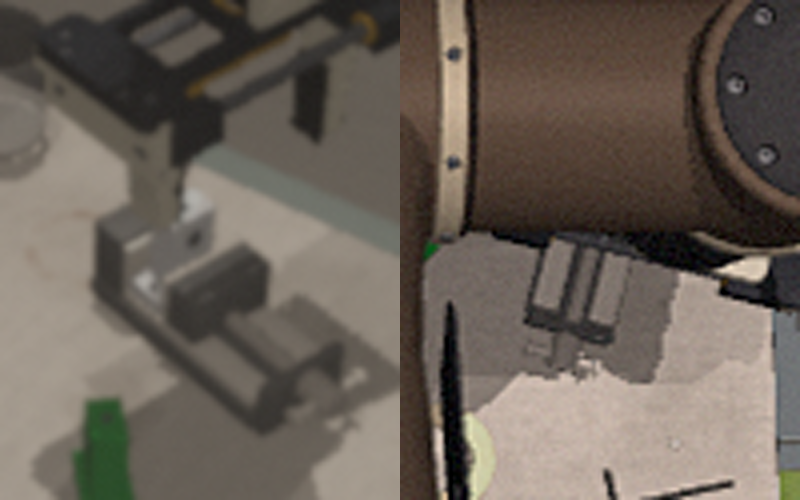

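The left finger hangs beside the jaw gap in the scene crop, tip at about (155,215), and nothing has been touched. The TCP is over the jaw, so I'll descend and pinch it.

```bash
python3 -m pendant '[[1,[0.0005,0.0025,0.03],[0,0,0]],[1,[0.0005,0.0025,0.06],[0,0,0]],[1,[0.0005,0.0025,0.08],[0,0,0]],[1,[0.0005,0.0025,0.094],[0,0,0]],[1,[0.0005,0.0025,0.094],[0,0,0]],[1,[0.0005,0.0025,0.094],[0,0,0]]]'; python3 go.py 0.5115 -0.2015 0.027 164.5
```

```text
clock: 2.28
tool_pos: [0.512, -0.2012, 0.0278]
orientation: [180.0, 0.1, 164.6]
force: [0.6, -0.3, 0.9]
opening: 0.0876
gripper_force: 0.0
t 2.28 tcp [ 0.512  -0.2012  0.0278] [1.8000e+02 1.3000e-01 1.6455e+02] F [ 0.6 -0.3  0.9] open 0.0876
[ 0.0004 -0.0005  0.0008] [0.   0.13 0.05]
```

```bash
python3 -m pendant '[[-1,[0,0,0],[0,0,0]],[-1,[0,0,0],[0,0,0]],[-1,[0,0,0],[0,0,0]],[-1,[0,0,0],[0,0,0]],[-1,[0,0,0],[0,0,0]],[-1,[0,0,0],[0,0,0]],[-1,[0,0,0],[0,0,0]],[-1,[0,0,0],[0,0,0]]]'
```

```text
clock: 2.95
tool_pos: [0.5106, -0.2011, 0.0263]
orientation: [-180.0, 0.0, 164.5]
force: [-1.7, -3.9, 4.4]
opening: 0.0516
gripper_force: 30.0
```

Opening 51.6 mm matches the jaw's 52 mm. The vice's -x is the tool's +x, so I'll slide that way gradually.

```bash
python3 -m pendant '[[-1,[0.002,0,0],[0,0,0]],[-1,[0.004,0,0],[0,0,0]],[-1,[0.006,0,0],[0,0,0]],[-1,[0.008,0,0],[0,0,0]],[-1,[0.010,0,0],[0,0,0]],[-1,[0.012,0,0],[0,0,0]],[-1,[0.0135,0,0],[0,0,0]],[-1,[0.0145,0,0],[0,0,0]],[-1,[0.0145,0,0],[0,0,0]]]';  python3 -m pendant '[[-1,[0.0005,0,0],[0,0,0]],[-1,[0.001,0,0],[0,0,0]],[-1,[0.001,0,0],[0,0,0]]]'
```

```text
clock: 3.7
tool_pos: [0.4967, -0.1969, 0.0262]
orientation: [-180.0, 0.0, 164.5]
force: [-1.0, -4.8, 6.5]
opening: 0.0516
gripper_force: 30.0
clock: 3.95
tool_pos: [0.4959, -0.1967, 0.0262]
orientation: [-180.0, 0.0, 164.6]
force: [0.3, -3.8, 5.2]
opening: 0.0519
gripper_force: 30.0
```

```bash
python3 -m pendant '[[-1,[0.0005,0,0],[0,0,0]],[-1,[0.001,0,0],[0,0,0]],[-1,[0.001,0,0],[0,0,0]]]';  python3 -m pendant '[[-1,[0.0005,0,0],[0,0,0]],[-1,[0.001,0,0],[0,0,0]],[-1,[0.001,0,0],[0,0,0]]]'
```

```text
clock: 4.2
tool_pos: [0.4957, -0.1967, 0.0263]
orientation: [-180.0, 0.1, 164.6]
force: [2.3, -7.1, 1.5]
opening: 0.0517
gripper_force: 30.0
clock: 4.45
tool_pos: [0.4957, -0.1966, 0.0263]
orientation: [180.0, 0.2, 164.6]
force: [5.2, -10.1, -1.7]
opening: 0.0519
gripper_force: 30.0
```

The TCP stopped after about 15.5 mm, and the force against the slide rose to about 8 N, so the jaw is at its stop. I'll release and move over to the mount.

```bash
python3 -m pendant '[[-1,[-0.001,0,0],[0,0,0]],[1,[-0.001,0,0],[0,0,0]],[1,[-0.001,0,0],[0,0,0]],[1,[-0.001,0,0],[0,0,0]],[1,[-0.001,0,0],[0,0,0]],[1,[-0.001,0,0],[0,0,0]],[1,[-0.001,0,0],[0,0,0]],[1,[-0.001,0,-0.015],[0,0,0]],[1,[-0.001,0,-0.015],[0,0,0]]]';  python3 go.py 0.5372 -0.209 0.037 164.5
```

```text
clock: 5.2
tool_pos: [0.4958, -0.1964, 0.0426]
orientation: [180.0, 0.1, 164.6]
force: [0.7, -0.5, -0.4]
opening: 0.0871
gripper_force: 0.0
t 5.2 tcp [ 0.4958 -0.1964  0.0426] [1.7999e+02 1.2000e-01 1.6458e+02] F [ 0.7 -0.5 -0.4] open 0.0871
[-0.0433 -0.0011  0.0057] [0.01 0.12 0.08]
```

```bash
python3 -m pendant '[[1,[-0.020,-0.001,0],[0,0,0]],[1,[-0.043,-0.001,0],[0,0,0]],[1,[-0.043,-0.001,0.0055],[0,0,0]],[1,[-0.043,-0.001,0.0055],[0,0,0]],[1,[-0.043,-0.001,0.0055],[0,0,0]]]'
python3 - <<'E'
import cv2
from plant import viewer
a=viewer.snapshot("scene")[:,:,::-1]
f=lambda i,x,y,w,h,k:cv2.resize(i[y:y+h,x:x+w],None,fx=k,fy=k,interpolation=cv2.INTER_CUBIC)
cv2.imwrite("pics/near2.png",f(a,310,110,100,100,6))
E
python3 go.py 0.5372 -0.209 0.037 164.5
```

```text
clock: 5.62
tool_pos: [0.5348, -0.2086, 0.0346]
orientation: [-180.0, -0.1, 164.5]
force: [-0.8, 0.1, -0.2]
opening: 0.0879
gripper_force: 0.0
t 5.67 tcp [ 0.5348 -0.2086  0.0349] [-1.7999e+02 -8.0000e-02  1.6453e+02] F [ 0.1  0.6 -0.2] open 0.0876
[-0.0024  0.0002 -0.0021] [-0.01 -0.08  0.03]
```

View pics/near2.png

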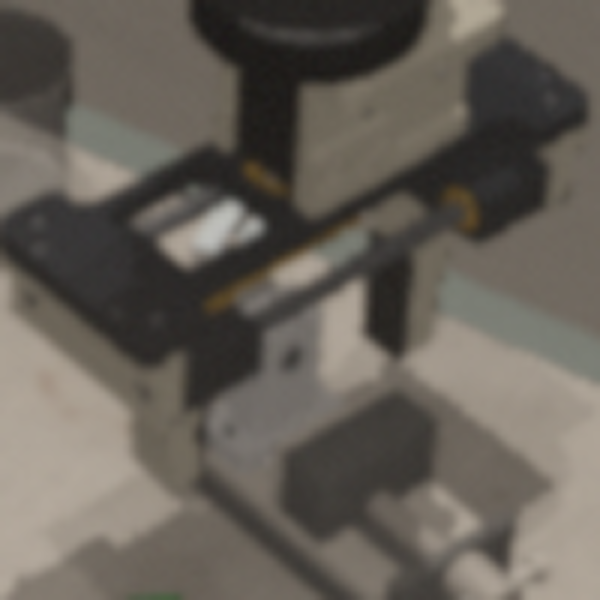

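The mount still stands on the rails between the fingers, with its foot at about (260,430) and stem at (290,350). The jaw is fully back at about (360,460). Small correction, then grip.

```bash
python3 -m pendant '[[1,[-0.002,0,-0.0025],[0,0,0]],[1,[-0.002,0,-0.0025],[0,0,0]],[-1,[-0.002,0,-0.0025],[0,0,0]],[-1,[-0.002,0,-0.0025],[0,0,0]],[-1,[-0.002,0,-0.0025],[0,0,0]],[-1,[-0.002,0,-0.0025],[0,0,0]],[-1,[-0.002,0,-0.0025],[0,0,0]],[-1,[-0.002,0,-0.0025],[0,0,0]],[-1,[-0.002,0,-0.0025],[0,0,0]],[-1,[-0.002,0,-0.0025],[0,0,0]]]';python3 -m pendant '[[-1,[0,0,0],[0,0,0]],[-1,[0,0,0],[0,0,0]],[-1,[0,0,0],[0,0,0]],[-1,[0,0,0],[0,0,0]]]'
```

```text
clock: 6.5
tool_pos: [0.5378, -0.2093, 0.0379]
orientation: [180.0, -0.0, 164.5]
force: [-0.6, 0.5, 0.2]
opening: 0.0394
gripper_force: 0.0
clock: 6.83
tool_pos: [0.5377, -0.2093, 0.0379]
orientation: [-180.0, -0.0, 164.5]
force: [0.2, 0.0, 0.3]
opening: 0.0276
gripper_force: 30.0
```

```bash
python3 -m pendant '[[-1,[0,0,-0.003],[0,0,0]],[-1,[0,0,-0.01],[0,0,0]],[-1,[0,0,-0.03],[0,0,0]],[-1,[0,0,-0.06],[0,0,0]],[-1,[0,0,-0.1],[0,0,0]],[-1,[0,0,-0.14],[0,0,0]],[-1,[0,0,-0.175],[0,0,0]],[-1,[0,0,-0.175],[0,0,0]],[-1,[0,0,-0.175],[0,0,0]]]';python3 go.py 0.49 0.16 0.2 179.1
```

```text
clock: 7.58
tool_pos: [0.539, -0.2094, 0.2162]
orientation: [179.9, 0.3, 164.5]
force: [0.5, 0.4, -2.2]
opening: 0.0275
gripper_force: 30.0
t 7.58 tcp [ 0.539  -0.2094  0.2162] [179.93   0.33 164.55] F [ 0.5  0.4 -2.2] open 0.0275
[0.1458 0.343  0.0157] [  0.03   0.33 -14.55]
```

```bash
python3 -m pendant '[[-1,[0.03,0.06,0],[0,0,0]],[-1,[0.06,0.11,0.01],[0,0,-5]],[-1,[0.08,0.16,0.01],[0,0,-10]],[-1,[0.10,0.2,0.01],[0,0,-14.6]],[-1,[0.12,0.25,0.01],[0,0,-14.6]],[-1,[0.146,0.3,0.01],[0,0,-14.6]],[-1,[0.146,0.343,0.01],[0,0,-14.6]],[-1,[0.146,0.343,0.01],[0,0,-14.6]],[-1,[0.146,0.343,0.01],[0,0,-14.6]]]';python3 go.py 0.497 0.183 0.075 179.2
python3 - <<'E'
import cv2
from plant import viewer
a=viewer.snapshot("scene")[:,:,::-1]
cv2.imwrite("pics/s3.png",a)
f=lambda i,x,y,w,h,k:cv2.resize(i[y:y+h,x:x+w],None,fx=k,fy=k,interpolation=cv2.INTER_CUBIC)
cv2.imwrite("pics/near3.png",f(a,170,180,200,150,4))
E
```

```text
clock: 8.33
tool_pos: [0.4871, 0.1618, 0.2021]
orientation: [-180.0, -0.1, 179.2]
force: [0.6, -0.7, -0.3]
opening: 0.0279
gripper_force: 30.0
t 8.33 tcp [0.4871 0.1618 0.2021] [-1.7996e+02 -8.0000e-02  1.7915e+02] F [ 0.6 -0.7 -0.3] open 0.0279
[-0.0098  0.0214  0.1271] [-0.04 -0.08 -0.05]
```

View pics/near3.png

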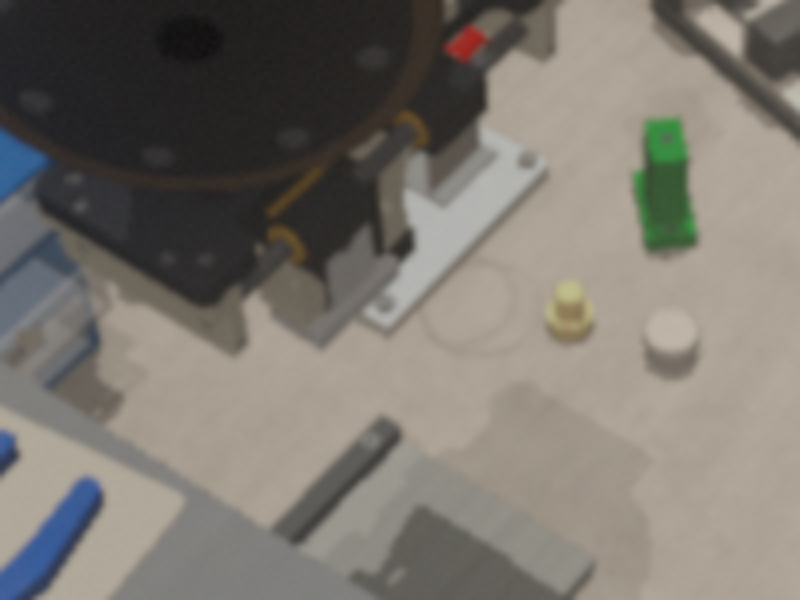

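The mount is held upright, foot at about (345,310) in the crop. The plate below lies partly behind the left box. The gripper's 193 mm body runs along y, so I'll check its clearance to that box's wall.

Run:
```python
from h import *
t=cv2.imread("pics/top0.png"); 
for r in (215,270,290,310): print(r,[tuple(int(q) for q in t[r,c]) for c in range(174,192,2)])
for c in (182,184): print(plane("top",c,270,0), plane("top",c,200,0))
for z in (.1,.2,.3,.4): print(z,plane("top",148,270,z)[1])
```

```text
215 [(61, 50, 50), (128, 135, 146), (44, 45, 51), (26, 30, 33), (29, 40, 44), (145, 155, 174), (140, 152, 165), (144, 152, 169), (144, 157, 169)]
270 [(31, 33, 31), (23, 26, 33), (26, 31, 35), (30, 27, 28), (32, 33, 36), (147, 160, 176), (138, 150, 164), (142, 153, 167), (136, 150, 167)]
290 [(33, 35, 36), (33, 36, 36), (30, 34, 37), (28, 30, 36), (40, 35, 40), (149, 158, 176), (141, 151, 167), (136, 144, 160), (142, 157, 172)]
310 [(26, 33, 35), (32, 33, 36), (29, 30, 38), (32, 34, 36), (63, 62, 66), (148, 158, 172), (133, 144, 160), (136, 149, 161), (138, 150, 161)]
[0.44128669 0.31298707 0.        ] [0.6180019  0.31318008 0.        ]
[0.44119083 0.30800353 0.        ] [0.61791106 0.30814113 0.        ]
0.1 0.3664779346835786
0.2 0.3353005390677704
0.3 0.3041231434519621
0.4 0.2729457478361539
```

Run:
```python
import cv2
a=cv2.imread("pics/top0.png");cv2.imwrite("pics/wall.png",cv2.convertScaleAbs(cv2.resize(a[190:280,140:240],None,fx=6,fy=6,interpolation=cv2.INTER_CUBIC),alpha=1.5,beta=20))
```

```text
(no output)
```

View pics/wall.png

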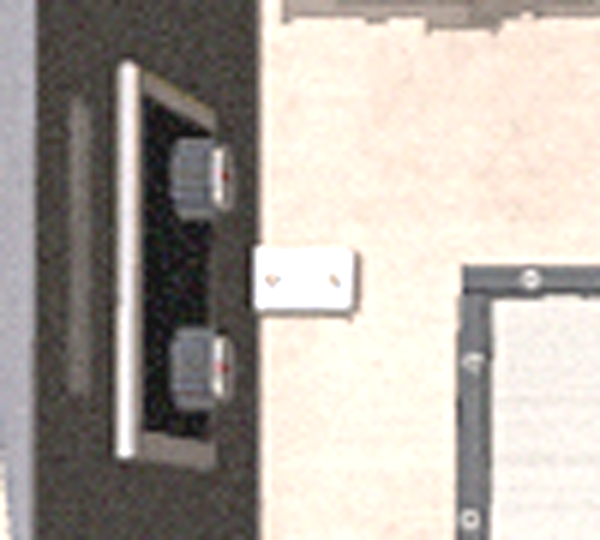

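The wall has two knobs reaching to about y = 0.293 at z of 0.09 to 0.12, which leaves the body about 7 mm clear at the final spot. So I'll set the mount down 3–4 mm short in y, flush with the far fence. Then I'll turn the gripper 90° and nudge it home with the fingers.

```bash
python3 -m pendant '[[-1,[-0.010,0.023,0.03],[0,0,0]],[-1,[-0.010,0.023,0.07],[0,0,0]],[-1,[-0.010,0.023,0.11],[0,0,0]],[-1,[-0.010,0.023,0.14],[0,0,0]],[-1,[-0.010,0.023,0.16],[0,0,0]],[-1,[-0.010,0.023,0.163],[0,0,0]],[-1,[-0.010,0.023,0.163],[0,0,0]],[-1,[-0.010,0.023,0.163],[0,0,0]]]';python3 go.py 0.4985 0.186 0.028 179.2
```

```text
clock: 9.05
tool_pos: [0.4992, 0.1831, 0.0405]
orientation: [-180.0, 0.0, 179.2]
force: [-1.5, 0.5, -1.5]
opening: 0.0276
gripper_force: 30.0
t 9.05 tcp [0.4992 0.1831 0.0405] [-1.7999e+02  1.0000e-02  1.7916e+02] F [-1.5  0.5 -1.5] open 0.0276
[0.0008 0.0028 0.0125] [-0.01  0.01 -0.04]
```

```bash
python3 -m pendant '[[-1,[0,0.001,0.006],[0,0,0]],[-1,[0,0.001,0.0105],[0,0,0]],[-1,[0,0.001,0.0115],[0,0,0]],[-1,[0,0.001,0.0115],[0,0,0]],[-1,[0,0.001,0.0115],[0,0,0]]]';python3 -m pendant '[[-1,[0,0,0.0005],[0,0,0]],[-1,[0,0,0.001],[0,0,0]],[-1,[0,0,0.001],[0,0,0]]]'
```

```text
clock: 9.47
tool_pos: [0.499, 0.1842, 0.0288]
orientation: [180.0, 0.0, 179.1]
force: [-0.1, -0.5, -1.9]
opening: 0.0278
gripper_force: 30.0
clock: 9.72
tool_pos: [0.499, 0.1842, 0.0279]
orientation: [180.0, 0.0, 179.2]
force: [-1.6, -0.6, 2.6]
opening: 0.0277
gripper_force: 30.0
```

Fz changed by about 4 N at z = 0.0279, so the foot is on the plate. Now to push towards the far fence.

```bash
python3 -m pendant '[[-1,[-0.001,0,0],[0,0,0]],[-1,[-0.002,0,0],[0,0,0]],[-1,[-0.003,0,0],[0,0,0]],[-1,[-0.003,0,0],[0,0,0]]]';python3 -m pendant '[[-1,[-0.001,0,0],[0,0,0]],[-1,[-0.001,0,0],[0,0,0]],[-1,[-0.001,0,0],[0,0,0]]]';python3 -m pendant '[[-1,[-0.001,0,0],[0,0,0]],[-1,[-0.001,0,0],[0,0,0]],[-1,[-0.001,0,0],[0,0,0]]]'
```

```text
clock: 10.05
tool_pos: [0.5017, 0.184, 0.0279]
orientation: [-180.0, -0.0, 179.2]
force: [-2.9, -0.0, 7.0]
opening: 0.0277
gripper_force: 30.0
clock: 10.3
tool_pos: [0.5018, 0.1839, 0.0279]
orientation: [-180.0, -0.1, 179.1]
force: [-8.5, 1.3, 10.8]
opening: 0.0279
gripper_force: 30.0
clock: 10.55
tool_pos: [0.5021, 0.1838, 0.0279]
orientation: [-180.0, -0.1, 179.1]
force: [-12.5, 3.0, 13.0]
opening: 0.0279
gripper_force: 30.0
```

Contact with the far fence at x = 0.502. Release and lift, then move away from the wall and turn the gripper 90°.

```bash
python3 -m pendant '[[-0.2,[0.001,0,0],[0,0,0]],[-0.2,[0.001,0,0],[0,0,0]],[-0.2,[0.001,0,0],[0,0,0]],[-0.2,[0.001,0,0],[0,0,0]],[-0.2,[0.001,0,-0.01],[0,0,0]],[-0.2,[0.001,0,-0.05],[0,0,0]],[-0.2,[0.001,0,-0.09],[0,0,0]],[-1,[0,-0.035,-0.09],[0,0,-5]],[-1,[0,-0.035,-0.09],[0,0,-10]],[-1,[0,-0.035,-0.09],[0,0,-17]]]';python3 -m pendant '[[-1,[0,0,0],[0,0,-7]],[-1,[0,0,0],[0,0,-14]],[-1,[0,0,0],[0,0,-21]],[-1,[0,0,0],[0,0,-28]],[-1,[0,0,0],[0,0,-35]],[-1,[0,0,0],[0,0,-42]],[-1,[0,0,0],[0,0,-49]],[-1,[0,0,0],[0,0,-56]],[-1,[0,0,0],[0,0,-63]],[-1,[0,0,0],[0,0,-70]]]'; python3 go.py 0.5 0.14 0.06 -90.8 0.5 0.15 0.0245 -90.8
python3 - <<'E'
import cv2
from plant import viewer
f=lambda i,x,y,w,h,k:cv2.resize(i[y:y+h,x:x+w],None,fx=k,fy=k,interpolation=cv2.INTER_CUBIC)
a=viewer.snapshot("scene")[:,:,::-1];b=viewer.snapshot("top")[:,:,::-1]
cv2.imwrite("pics/near4.png",cv2.hconcat([f(a,220,250,100,125,4),f(b,190,210,100,125,4)]))
E
```

```text
clock: 11.38
tool_pos: [0.5036, 0.1481, 0.1192]
orientation: [180.0, 0.1, -163.7]
force: [-0.8, 0.0, 0.2]
opening: 0.0201
gripper_force: 0.0
clock: 12.22
tool_pos: [0.5035, 0.1489, 0.1182]
orientation: [-180.0, 0.0, -93.5]
force: [0.4, -0.7, -0.3]
opening: 0.0004
gripper_force: 0.0
t 12.22 tcp [0.5035 0.1489 0.1182] [-1.7998e+02  1.0000e-02 -9.3520e+01] F [ 0.4 -0.7 -0.3] open 0.0004
[0.0091 0.003  0.0582] [-0.02  0.01 -2.72]
[-0.0008  0.0036  0.0937] [-0.02  0.01 -2.72]
```

View pics/near4.png

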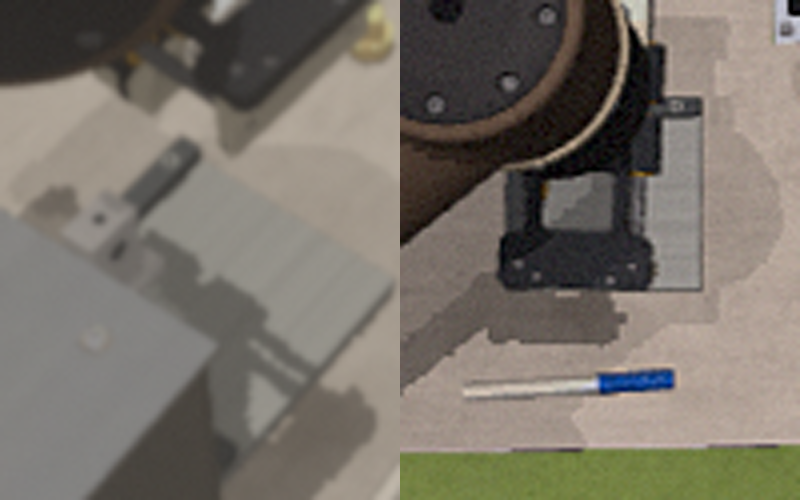

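The mount stands upright against the far fence, its top at about (100,215) in the scene half of the crop. Next, descend on its -y side and push towards the left fence.

```bash
python3 -m pendant '[[-1,[0.003,0.0015,0.03],[0,0,-2.7]],[-1,[0.003,0.0015,0.06],[0,0,-2.7]],[-1,[0.003,0.0015,0.085],[0,0,-2.7]],[-1,[0.003,0.0015,0.092],[0,0,-2.7]],[-1,[0.003,0.0015,0.092],[0,0,-2.7]],[-1,[0.003,0.0015,0.092],[0,0,-2.7]],[-1,[0.003,0.0015,0.092],[0,0,-2.7]]]';python3 -m pendant '[[-1,[-0.002,0,0],[0,0,0]],[-1,[-0.004,0,0],[0,0,0]],[-1,[-0.006,0,0],[0,0,0]],[-1,[-0.008,0,0],[0,0,0]],[-1,[-0.008,0,0],[0,0,0]]]'
```

```text
clock: 12.9
tool_pos: [0.5027, 0.1468, 0.027]
orientation: [-179.9, 0.1, -91.2]
force: [0.7, 1.0, -0.1]
opening: 0.0001
gripper_force: 0.0
clock: 13.32
tool_pos: [0.502, 0.1547, 0.0258]
orientation: [-180.0, 0.0, -91.1]
force: [-0.8, 0.2, 0.1]
opening: 0.0007
gripper_force: 0.0
```

```bash
for i in 1 2; do python3 -m pendant '[[-1,[-0.001,0,0],[0,0,0]],[-1,[-0.002,0,0],[0,0,0]],[-1,[-0.003,0,0],[0,0,0]],[-1,[-0.003,0,0],[0,0,0]]]' | egrep 'pos|force: \['; done; for i in 1 2 3; do python3 -m pendant '[[-1,[-0.001,0,0],[0,0,0]],[-1,[-0.001,0,0],[0,0,0]],[-1,[-0.001,0,0],[0,0,0]]]'| egrep 'pos|force: \['; done
```

```text
tool_pos: [0.5018, 0.1572, 0.0254]
force: [0.1, 0.3, 0.3]
tool_pos: [0.5019, 0.1602, 0.0254]
force: [-0.8, 0.4, -0.1]
tool_pos: [0.5019, 0.1612, 0.0254]
force: [0.6, -0.5, -0.6]
tool_pos: [0.502, 0.1622, 0.0255]
force: [-0.4, 0.0, -0.2]
tool_pos: [0.502, 0.1632, 0.0255]
force: [-0.3, 0.3, -1.0]
```

```bash
for i in 1 2 3 4; do python3 -m pendant '[[-1,[-0.001,0,0],[0,0,0]],[-1,[-0.001,0,0],[0,0,0]],[-1,[-0.001,0,0],[0,0,0]]]'| egrep 'pos|force: \['; done
```

```text
tool_pos: [0.502, 0.1642, 0.0255]
force: [0.4, -0.0, -0.2]
tool_pos: [0.502, 0.1649, 0.0255]
force: [0.6, -2.0, 1.7]
tool_pos: [0.5019, 0.1651, 0.0256]
force: [1.3, -7.2, 3.6]
tool_pos: [0.5018, 0.1652, 0.0257]
force: [2.0, -11.5, 5.3]
```

Contact with the left fence at y = 0.165, force up to 11 N. I'll back off so the mount rests flat, then lift, open and nudge gently in x.

```bash
python3 -m pendant '[[-1,[0.003,0,0],[0,0,0]],[-1,[0.012,0,0],[0,0,0]],[-1,[0.012,0,-0.03],[0,0,0]],[-0.2,[0.012,0,-0.06],[0,0,0]],[-0.2,[-0.02,0,-0.06],[0,0,0]],[-0.2,[-0.02,0,-0.06],[0,0,0]],[-0.2,[-0.02,0,-0.06],[0,0,0]]]'; python3 go.py 0.5015 0.189 0.026 -90.9
python3 - <<'E'
import cv2
from plant import viewer
f=lambda i,x,y,w,h,k:cv2.resize(i[y:y+h,x:x+w],None,fx=k,fy=k,interpolation=cv2.INTER_CUBIC)
a=viewer.snapshot("scene")[:,:,::-1]
cv2.imwrite("pics/near5.png",f(a,210,250,100,75,8))
E
```

```text
clock: 16.32
tool_pos: [0.5027, 0.1882, 0.0859]
orientation: [-179.9, 0.1, -91.1]
force: [-0.6, 0.3, -0.7]
opening: 0.0217
gripper_force: 0.0
t 16.32 tcp [0.5027 0.1882 0.0859] [-1.7994e+02  9.0000e-02 -9.1080e+01] F [-0.6  0.3 -0.7] open 0.0217
[-0.0007  0.0013  0.0599] [-0.06  0.09 -0.18]
```

```bash
python3 -m pendant '[[-0.2,[-0.001,0,0],[0,0,0]],[-0.2,[-0.001,0,0],[0,0,0]],[-0.2,[-0.001,0,0],[0,0,0]],[-0.2,[-0.001,0,0.03],[0,0,0]],[-0.2,[-0.001,0,0.05],[0,0,0]],[-0.2,[-0.001,0,0.059],[0,0,0]],[-0.2,[-0.001,0,0.059],[0,0,0]],[-0.2,[-0.001,0,0.059],[0,0,0]]]'; python3 -m pendant '[[-0.2,[0,-0.001,0],[0,0,0]],[-0.2,[0,-0.003,0],[0,0,0]],[-0.2,[0,-0.005,0],[0,0,0]],[-0.2,[0,-0.005,0],[0,0,0]],[-0.2,[0,-0.005,0],[0,0,0]]]';  for i in 1 2; do python3 -m pendant '[[-0.2,[0,-0.001,0],[0,0,0]],[-0.2,[0,-0.001,0],[0,0,0]],[-0.2,[0,-0.001,0],[0,0,0]]]'| egrep 'pos|force: \['; done
```

```text
clock: 17.03
tool_pos: [0.5025, 0.1878, 0.0264]
orientation: [180.0, -0.1, -91.1]
force: [0.3, 0.6, 0.1]
opening: 0.0353
gripper_force: 0.0
clock: 17.45
tool_pos: [0.5079, 0.1882, 0.027]
orientation: [-180.0, 0.0, -91.2]
force: [0.1, 1.3, -0.7]
opening: 0.0355
gripper_force: 0.0
tool_pos: [0.5085, 0.188, 0.0265]
force: [-0.2, -0.6, -0.4]
tool_pos: [0.5095, 0.188, 0.0264]
force: [-0.2, -0.1, 0.2]
```

```bash
for i in 1 2 3; do python3 -m pendant '[[-0.2,[0,-0.0007,0],[0,0,0]],[-0.2,[0,-0.0007,0],[0,0,0]],[-0.2,[0,-0.0007,0],[0,0,0]]]'| egrep 'pos|force: \['; done
```

```text
tool_pos: [0.5102, 0.1879, 0.0264]
force: [-0.4, 0.7, 0.4]
tool_pos: [0.5109, 0.1879, 0.0264]
force: [0.3, -0.3, 0.1]
tool_pos: [0.5116, 0.1879, 0.0265]
force: [-0.1, 0.5, 0.8]
```

```bash
for i in 1 2 3 4; do python3 -m pendant '[[-0.2,[0,-0.0007,0],[0,0,0]],[-0.2,[0,-0.0007,0],[0,0,0]],[-0.2,[0,-0.0007,0],[0,0,0]]]'| egrep 'pos|force: \['; done
```

```text
tool_pos: [0.5123, 0.1879, 0.0264]
force: [-0.1, 0.1, -0.1]
tool_pos: [0.5126, 0.1877, 0.0263]
force: [-2.3, 0.6, 1.8]
tool_pos: [0.5127, 0.1876, 0.0263]
force: [-5.6, 1.8, 3.7]
tool_pos: [0.5127, 0.1875, 0.0262]
force: [-9.4, 2.8, 4.0]
```

Contact at x = 0.5127, just as predicted for a foot flush with the far fence. Back off and give one more gentle y nudge, in case the x push shifted it.

```bash
python3 -m pendant '[[-0.2,[0,0.004,0],[0,0,0]],[-0.2,[0,0.009,0],[0,0,0]],[-0.2,[0,0.009,-0.03],[0,0,0]],[-0.2,[0,0.009,-0.06],[0,0,0]],[-1,[0.034,0.009,-0.06],[0,0,0]],[-1,[0.034,0.009,-0.06],[0,0,0]],[-1,[0.034,0.009,-0.06],[0,0,0]],[-1,[0.034,0.009,-0.06],[0,0,0]],[-1,[0.034,0.009,-0.06],[0,0,0]],[-1,[0.034,0.009,-0.06],[0,0,0]]]';  python3 -m pendant '[[-1,[0,0,0.03],[0,0,-0.2]],[-1,[0,0,0.05],[0,0,-0.2]],[-1,[0,0,0.06],[0,0,-0.2]],[-1,[0,0,0.06],[0,0,-0.2]],[-1,[0,0,0.06],[0,0,-0.2]]]'
```

```text
clock: 20.53
tool_pos: [0.5047, 0.1545, 0.0861]
orientation: [180.0, -0.0, -91.1]
force: [-0.8, 0.6, -0.0]
opening: 0.0022
gripper_force: 0.0
clock: 20.95
tool_pos: [0.5047, 0.1542, 0.0262]
orientation: [179.9, -0.1, -90.9]
force: [0.9, 1.0, -0.2]
opening: 0.0005
gripper_force: 0.0
```

```bash
python3 -m pendant '[[-1,[-0.002,0,0],[0,0,0]],[-1,[-0.004,0,0],[0,0,0]],[-1,[-0.006,0,0],[0,0,0]],[-1,[-0.008,0,0],[0,0,0]],[-1,[-0.0095,0,0],[0,0,0]],[-1,[-0.0095,0,0],[0,0,0]]]'| egrep 'pos|force: \['; for i in 1 2 3; do python3 -m pendant '[[-1,[-0.0005,0,0],[0,0,0]],[-1,[-0.0005,0,0],[0,0,0]],[-1,[-0.0005,0,0],[0,0,0]]]'| egrep 'pos|force: \['; done
```

```text
tool_pos: [0.505, 0.164, 0.0268]
force: [1.1, 1.3, 0.3]
tool_pos: [0.5048, 0.164, 0.0264]
force: [-0.6, 2.0, 0.8]
tool_pos: [0.5048, 0.1645, 0.0264]
force: [-0.8, -0.6, 0.5]
tool_pos: [0.5048, 0.1649, 0.0264]
force: [-0.1, -1.1, 1.0]
```

```bash
python3 -m pendant '[[-1,[-0.0003,0,0],[0,0,0]],[-1,[-0.0003,0,0],[0,0,0]],[-1,[-0.0003,0,0],[0,0,0]]]'| egrep 'pos|force: \['; python3 -m pendant '[[-1,[0.003,0,0],[0,0,0]],[-1,[0.015,0,0],[0,0,0]],[-1,[0.03,0,-0.03],[0,0,0]],[-1,[0.05,0.04,-0.06],[0,0,0]],[-1,[0.08,0.08,-0.1],[0,0,0]],[-1,[0.11,0.1,-0.13],[0,0,0]],[-1,[0.14,0.1,-0.15],[0,0,0]],[-1,[0.18,0.1,-0.15],[0,0,0]],[-1,[0.2,0.1,-0.15],[0,0,0]],[-1,[0.2,0.1,-0.15],[0,0,0]]]'
python3 - <<'E'
import cv2
from plant import viewer
f=lambda i,x,y,w,h,k:cv2.resize(i[y:y+h,x:x+w],None,fx=k,fy=k,interpolation=cv2.INTER_CUBIC)
a=viewer.snapshot("scene")[:,:,::-1];b=viewer.snapshot("top")[:,:,::-1]
cv2.imwrite("pics/s6.png",a);cv2.imwrite("pics/t6.png",b)
cv2.imwrite("pics/near6.png",cv2.hconcat([f(a,210,250,50,75,8),f(b,210,225,50,75,8)]))
E
```

```text
tool_pos: [0.5048, 0.165, 0.0265]
force: [1.1, -4.2, 0.9]
clock: 23.28
tool_pos: [0.4004, -0.0375, 0.1782]
orientation: [-179.8, 0.1, -91.2]
force: [-0.7, -0.4, -0.4]
opening: 0.0004
gripper_force: 0.0
```

View pics/near6.png

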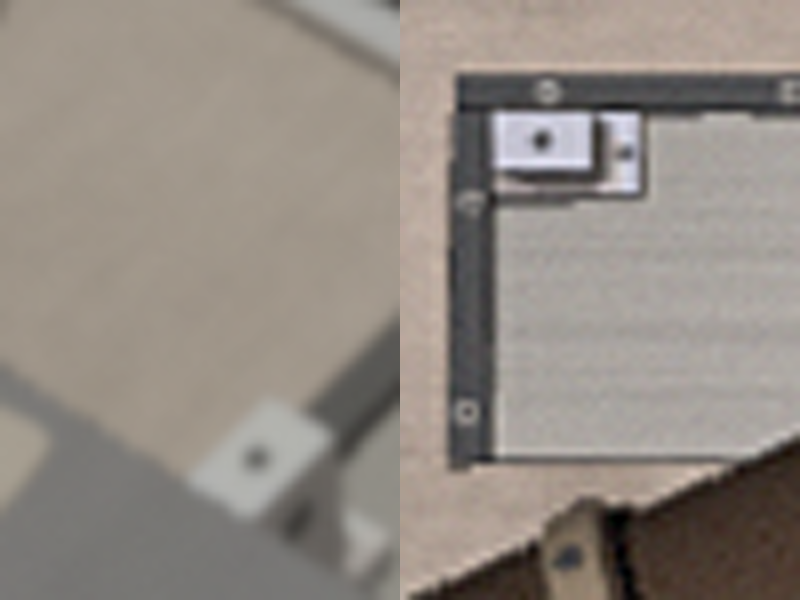

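The top view shows the mount upright in the corner, with its foot at about (490–645, 110–195) and no visible gap to either fence. The arm is clear and the jaw is still at its stop, so I'll hand in.

```bash
python3 -c "
from plant import workorder
print(workorder.close_job())"
```

```text
the job is handed in; nothing more can be done
None
```

I handed the job in at about 23 s: the jaw was slid open to its stop with the mount still in the vice, and the mount now stands upright and square in the plate's corner, foot against both fences, gripper released and clear.

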